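# Set up one tier of kiln furniture with its ware

### The arm

A 6-joint arm with a two-finger parallel gripper is mounted at the origin on a cart in front of the work surface, level with it; the furniture and walls round the work are solid. World frame = base frame: x ahead of the robot, y to its left, z up, the work surface at z = 0. Lengths are in m, angles in rad, forces in N, time in s.
With the tool pointing down it reaches from about 0.25 to 0.775 m from the base axis. Payload 4 kg.
Tool frame: the origin (TCP) lies midway between the tips of the shut fingers; the grasp point (between the pads) lies 19 mm behind it; z points along the fingers, y is the line along which they close (so a half turn about z gives the same grasp; the last joint's range is limited). The gripper opens to 85 mm and grips with 20 to 120 N. Pads are 22 mm wide; open, the fingers measure 114 mm over their backs; the gripper's body (76 mm by 85 mm) begins 54 mm behind the grasp point. The pads swing forward as they close: fully open they stand 13 mm farther back than shut.
Start: joints at [-1.392, 0.087, 1.371, -0, 1.684, -0.103], TCP at [0.153, -0.528, 0.231] pointing down, gripper open.
Joint ranges: [-3.1, 3.1], [-0.76, 2.03], [0.27, 2.55], [-1.08, 4.22], [0.17, 2.65], [-2.57, 2.57]. Speed limits (rad/s): [2.79, 2.79, 3.14, 3.14, 3.14, 3.14].

### API

Orientations are given as a unit quaternion [x, y, z, w].
In Python, from cell import r gives the robot as it stands.
- The arm moves only by the tool send_rows, never from a script. Its arguments are lists of equal length, an entry for each row: "rot": the turn, a rotation vector about the tool's x, y, z in degrees, a list of three; "linear": the shift along the tool's x, y, z in cm, a list of three; "grip": the closure, from -1 (fully open) to 1 (shut). A call has 1 to 12 rows; each row is the pose to reach, as a shift and turn from the pose commanded when the call began, along the tool's axes at that moment; what a row does not reach only later rows make up. A row lasts 1/8 s, in which the tool goes at most 62.5 mm and 10.7 degrees, less where a joint would pass 70% of its speed; a pose out of reach is approached as far as the arm can. A call with a gripper value outside its range is refused whole. The fingers move at their own pace and stop on an object; "squeeze" is the grip in N (left out, the last holds). Time passes only in rows, so rows that repeat a pose let the fingers close. It gives the time, the measured TCP pose, the force, the opening and the grip force at its end, in the units of the state.
- r.sense(): the state, without advancing time (a new reading comes with each control period).
- r.camera(name): name is "side" or "top"; returns (picture, depth): 400x640x3 uint8, red, green, blue; 400x640 float32, m along the optical axis (not along the pixel's ray), 0 where there is no reading.
- r.camera_params(name): a dict with "fx", "fy", "cx", "cy" (pixels), "dist_coeffs" ([k1, k2, p1, p2, k3] as OpenCV has them; the pictures are not rectified), "rvec" (rotation vector, rad) and "tvec" (3), from world to camera coordinates, as OpenCV has them. Camera axes: x right, y down, z forward; pixel columns grow to the right and rows downward; lengths in m; the calibration is good to about 2 mm. A picture is of the moment at which its call begins. camera_params takes no time and is no camera call.
- r.finish_job(): hands the job in; it is judged then, once.
The state is a dict: "time": time; "qpos": joint angles; "dq": joint speeds; "joint_torque": joint torques, N m; "eef_pos": TCP position; "tool_rot": TCP orientation; "contact_force": force on the tool from outside, world axes, zero at the start; "wrist_torque": the same for the moment, N m; "gripper_width": opening from 0.0 (shut) to 1.0 (fully open); "finger_force": force on a finger pad.
Only numpy, scipy, OpenCV 4.12 (cv2) and the standard library are available. Lean on these libraries where they do the work, as an engineer would, in place of code of your own. Each camera call takes 0.05 s, during which the arm holds its last target. There are 200 camera calls.

### The job

Set up a kiln tier on the beige base shelf: stand the tall round prop in the middle of the round pad and the square prop in the middle of the square pad, and lay the clay tile flat on the base shelf midway between the pads with its long side along the shelf. Then lift the dark shelf strip straight up off its two dowels, keeping it level, and lay it lengthwise across both props, centred over the base shelf, and finally stand the little house upright on the strip, right above the square prop. Leave the short round prop where it is.

Things in the scene. Friction and masses are not known exactly. Their poses are not given: they have to be found in the camera images.
- round_prop: Tall round kiln prop, cream ceramic cylinder, 38 mm diameter, 60 mm high, dark bore mark on top, 0.14 kg, loose. Origin: centre of its underside; z up.
- square_prop: Square kiln prop, cream ceramic, 36 x 36 mm, 60 mm high, dark bore mark on top, 0.15 kg, loose. Origin: centre of its underside; z up. x and y along its flat sides.
- short_prop: Short round kiln prop, same look and diameter (38 mm) as the tall one but only 35 mm high, loose; not wanted here, leave it where it stands. Origin: centre of its underside; z up.
- tile: Flat rectangular clay tile, 62 mm (x) x 46 mm (y) x 8 mm thick, pinkish top, lying on the table, 0.045 kg. Origin: centre of its underside; z up. x along the long side.
- house: Small standing clay house, pale walls with small dark windows, brown roof, 33 mm (x) x 50 mm (y), about 100 mm high; the walls are straight up to 79 mm height, the roof slopes above that; 0.2 kg, loose. Origin: centre of its underside; z up.
- strip: Dark grey kiln shelf strip, flat plate 250 mm (x) x 60 mm (y) x 12 mm thick, 0.3 kg, loose, with two 9 mm through holes on its centre line at x = +-50 mm, by which it sits on the dowels of the pin block. Origin: centre of its underside; z up. x along its length.
- pin_block: Fixed wooden storage block 246 mm (x) x 36 mm (y) x 24 mm high, narrower than the strip that lies on it, with two upright steel dowels 8 mm thick at x = +-50 mm, standing 16.5 mm out of its top (4.5 mm above the strip). Origin: centre of its underside.
- base_shelf: Beige base kiln shelf, fixed on the table, slab 300 mm (x) x 100 mm (y) x 16 mm thick. Origin: centre of its underside; z up. x along its length. The two pads lie on it on its centre line, 90 mm either side of the middle; which pad is at which end changes.
- round_pad: Round grey pad fixed on the base shelf, 58 mm diameter, 4 mm thick, so its top is 20 mm above the table. Origin: centre of its underside; z up.
- square_pad: Square grey pad fixed on the base shelf, 58 x 58 mm, 4 mm thick, top 20 mm above the table, sides parallel to the base shelf. Origin: centre of its underside; z up.
Mind the look-alikes: they are no part of the job. Leave any blue look-alike of the square_prop alone. What is shaped like the round_prop but purple is not meant.

How it is judged:
At the end, for the whole second after the job is handed in: Props upright on their pads within 12 mm of the middle; tile flat within 15 mm of shelf middle, 0.2 rad along it; strip level on both props within 15 mm of shelf middle, 0.12 rad along it; house upright on strip within 15 mm of the square prop's axis; all released, at rest (horizontal distance between round_prop and round_pad below 0.012 m and height (world z) of round_prop between 0.016 and 0.024 m and angle between each of round_prop, square_prop, tile, strip, house's own z axis and vertical below 0.06 rad and linear speed of each of round_prop, square_prop, tile, strip, house below 0.01 m/s and angular speed of each of round_prop, square_prop, tile, strip, house below 0.1 rad/s and horizontal distance between square_prop and square_pad below 0.012 m and height (world z) of square_prop between 0.016 and 0.024 m and horizontal distance between each of tile, strip and base_shelf below 0.015 m and angle between the x axis of tile and the x axis of base_shelf, either way round below 0.2 rad and height (world z) of tile between 0.012 and 0.02 m and angle between the x axis of strip and the x axis of base_shelf, either way round below 0.12 rad and height (world z) of strip between 0.076 and 0.084 m and horizontal distance between house and square_prop below 0.015 m and height (world z) of house between 0.088 and 0.096 m); the robot touches nothing.
It fails at once if the strip is tipped more than 0.25 rad from level (angle between strip's own z axis and vertical above 0.25 rad).
It fails at once if the short prop is shifted by more than 30 mm (distance of short_prop from where it was at the start of the episode above 0.03 m).
It also fails if it takes over 131 s, if anything falls off the work surface, if the arm or the gripper's body presses on something with over 40 N, if the wrist force passes 120 N, or if a joint passes its speed limit or range.

## Working session

There is one attempt and no reset: what is moved stays moved. The work goes in short steps, Python scripts to look and compute and a tool call to move; the robot and the scene stay as the last step left them, time stands still between calls to the robot, and variables do not carry over. Pictures are saved under pics/ and viewed, at most 16 in all, crops included, and the job is handed in when it is done.

Besides the shell and the picture viewer there is one more tool, called after ">>>" as name(argument=value, ...), one argument or row to a line, values as JSON. send_rows: Moves the arm, as the interface text tells. Its arguments: {"type":"object","properties":{"rot":{"type":"array","items":{"type":"array","items":{"type":"number"}}},"linear":{"type":"array","items":{"type":"array","items":{"type":"number"}}},"grip":{"type":"array","items":{"type":"number"}},"squeeze":{"type":"number"}},"required":["rot","linear","grip"]}

```bash
ls; mkdir -p pics; cat > h.py <<'E'
import numpy as np,cv2
from cell import r
def cam(n):
    p=r.camera_params(n);K=np.array([[p['fx'],0,p['cx']],[0,p['fy'],p['cy']],[0,0,1.]])
    R=cv2.Rodrigues(np.array(p['rvec'],float))[0];return K,np.array(p['dist_coeffs'],float),R,np.array(p['tvec'],float).ravel()
def ray(n,uv):
    K,d,R,t=cam(n);q=cv2.undistortPoints(np.array(uv,float).reshape(-1,1,2),K,d).reshape(-1,2)
    D=np.c_[q,np.ones(len(q))];return -R.T@t,D@R   # origin, dirs with unit depth
def at_z(n,uv,z):
    o,D=ray(n,uv);return o+D*((z-o[2])/D[:,2])[:,None]
def at_d(n,uv,dep):
    o,D=ray(n,uv);return o+D*np.array([dep[int(v),int(u)] for u,v in uv])[:,None]
E
python3 - <<'E'
from h import *
for n in ('top','side'):
    i,d=r.camera(n);cv2.imwrite(f'pics/{n}0.png',i[...,::-1]);np.save(f'{n}0.npy',d)
    o,D=ray(n,[(320,200)]);print(n,o,D)
print(r.sense())
E
```

```text
pics
top [ 0.24113339 -0.02754109  1.39526576] [[ 0.20067164 -0.00309115 -0.97966196]]
side [ 0.24620337 -0.96326717  0.75418812] [[ 0.20504496  0.78682299 -0.58229051]]
{'time': 0.1, 'qpos': array([-1.39208288e+00,  8.78961588e-02,  1.37215369e+00, -2.98514058e-05,
        1.68360013e+00, -1.03123760e-01]), 'dq': array([-0.00104505,  0.00014499, -0.00510709,  0.0007344 , -0.0002484 ,
        0.00295841]), 'joint_torque': array([ 2.67004696e-03, -3.53010607e+01, -3.14220500e+01, -6.59347393e-05,
        7.90140097e-03,  1.63055438e-05]), 'eef_pos': array([ 0.15285715, -0.52784839,  0.23022229]), 'tool_rot': array([ 9.90087103e-01,  1.40450950e-01, -5.36908172e-05, -1.02736649e-03]), 'contact_force': array([-0.73864973, -0.52610324, -0.08801566]), 'wrist_torque': array([-0.04502546,  0.0368777 ,  0.03122546]), 'finger_force': 0.0, 'gripper_width': 1.0007325270603937}
```

View pics/top0.png

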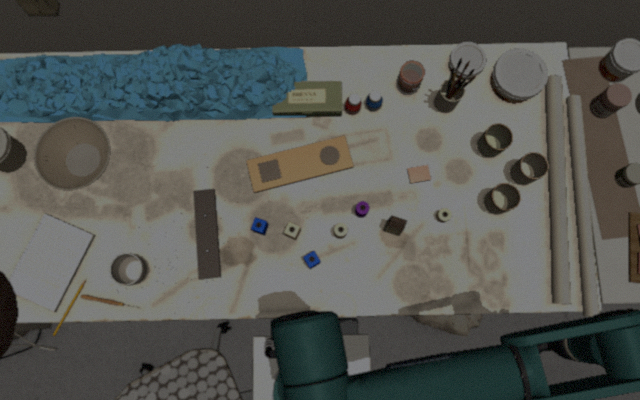

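View pics/side0.png

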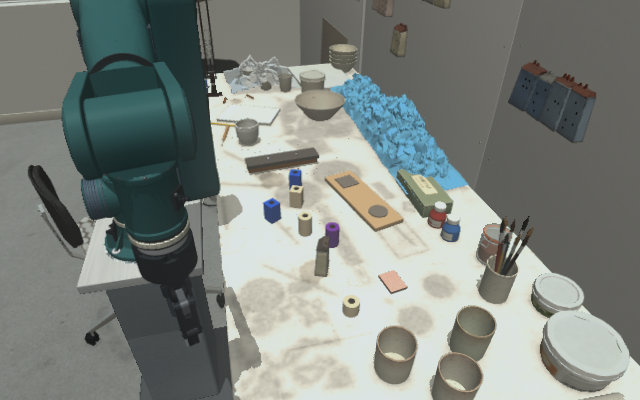

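Top view: cream round candidates are at (340,230) and (443,215), with a purple one at (361,209). The cream square is at (291,231), with blue ones at (259,226) and (311,260). The house is at (395,225), tile (418,174), strip (206,234) and base shelf (300,163). In the side view the round at (305,223) is tall and the one at (351,305) is short. Next, enlarged crops to measure from.

```bash
python3 - <<'E'
from h import *
i=cv2.imread('pics/top0.png');c=cv2.convertScaleAbs(i[130:285,185:455],alpha=1.8)
cv2.imwrite('pics/topc.png',cv2.resize(c[:,:],None,fx=2.96,fy=2.96,interpolation=cv2.INTER_CUBIC))
i=cv2.imread('pics/side0.png');c=i[145:325,235:425]
cv2.imwrite('pics/sidec.png',cv2.resize(c,None,fx=3.3,fy=3.3,interpolation=cv2.INTER_CUBIC))
d=np.load('top0.npy');s=np.load('side0.npy')
pts=[(340,236),(335,231),(443,222),(441,209),(291,236),(395,225),(418,174),(206,250),(270,170),(330,156),(300,163),(380,210)]
print(np.c_[pts,at_d('top',pts,d).round(4)])
E
```

```text
[[ 3.400e+02  2.360e+02  4.133e-01 -8.430e-02  5.930e-02]
 [ 3.350e+02  2.310e+02  4.273e-01 -7.100e-02  5.970e-02]
 [ 4.430e+02  2.220e+02  4.544e-01 -3.821e-01  5.600e-03]
 [ 4.410e+02  2.090e+02  4.867e-01 -3.713e-01  3.650e-02]
 [ 2.910e+02  2.360e+02  4.158e-01  4.950e-02  6.070e-02]
 [ 3.950e+02  2.250e+02  4.365e-01 -2.319e-01  8.650e-02]
 [ 4.180e+02  1.740e+02  5.972e-01 -3.192e-01  6.000e-03]
 [ 2.060e+02  2.500e+02  3.844e-01  2.857e-01  3.970e-02]
 [ 2.700e+02  1.700e+02  6.144e-01  1.110e-01  2.000e-02]
 [ 3.300e+02  1.560e+02  6.538e-01 -6.370e-02  1.720e-02]
 [ 3.000e+02  1.630e+02  6.343e-01  2.400e-02  1.770e-02]
 [ 3.800e+02  2.100e+02  4.937e-01 -2.042e-01  1.300e-03]]
```

View pics/topc.png

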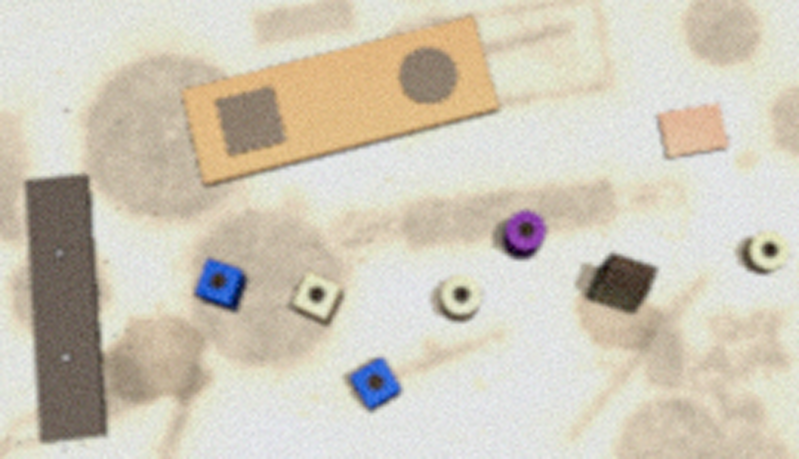

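View pics/sidec.png

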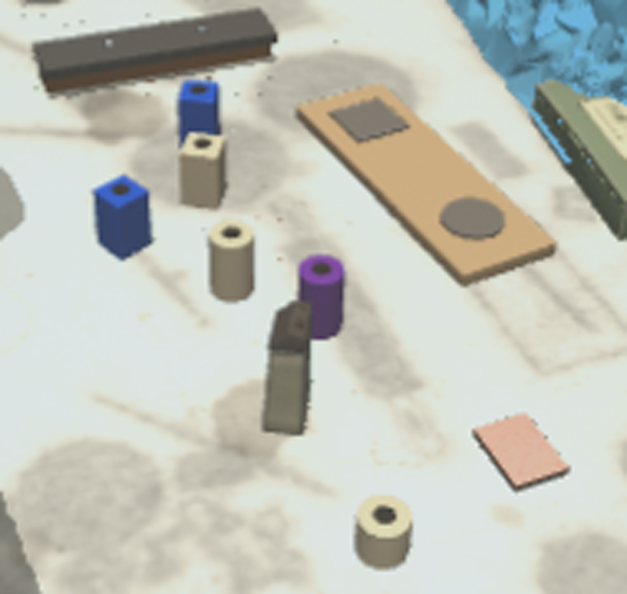

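Top crop (2.96x): tall round bore (461,295), cream square bore (316,294), house roof (622,282), tile centre (692,130), short prop bore (769,250), strip holes (59,253) and (66,357), square pad (251,121), round pad (428,75). The side crop confirms the tall round prop at (232,262). The short one, at (384,530), stays put. Now the measurement.

```bash
cat > seg.py <<'E'
from h import *
def cloud(n,d):
    v,u=np.mgrid[0:400,0:640];o,D=ray(n,np.c_[u.ravel(),v.ravel()].astype(float))
    P=o+D*d.ravel()[:,None];P[d.ravel()==0]=np.nan;return P
def rect(P,c,rad,z0,z1):
    m=(np.hypot(P[:,0]-c[0],P[:,1]-c[1])<rad)&(P[:,2]>z0)&(P[:,2]<z1)
    Q=P[m];(cx,cy),(w,h),a=cv2.minAreaRect((Q[:,:2]*1000).astype(np.float32))
    if w<h: w,h,a=h,w,a-90
    return np.round([cx,cy,w,h,a%180,np.median(Q[:,2])*1000,*np.mean(Q[:,:2],0)*1000,len(Q)],1)
E
python3 - <<'E'
from seg import *
L=dict(round=((.42,-.083),.045,.05,.07),square=((.42,.05),.045,.05,.07),short=((.47,-.373),.05,.025,.045),strip=((.425,.285),.16,.028,.06),
shelf=((.634,.024),.19,.010,.03),house=((.44,-.232),.06,.07,.12),houselow=((.44,-.232),.06,.01,.12),tile=((.597,-.32),.06,.004,.02))
for n in('top','side'):
    P=cloud(n,np.load(n+'0.npy'))
    for k,a in L.items():
        try: print(n,k,rect(P,*a))
        except Exception as e: print(n,k,'none')
T=lambda p:[(185+(x+.5)/2.96-.5,130+(y+.5)/2.96-.5) for x,y in p]
S=lambda p:[(235+(x+.5)/3.3-.5,145+(y+.5)/3.3-.5) for x,y in p]
def tri(a,b):
    o1,D1=ray('top',T([a]));o2,D2=ray('side',S([b]));A=np.c_[D1[0],-D2[0]]
    s=np.linalg.lstsq(A,o2-o1,rcond=None)[0];p,q=o1+s[0]*D1[0],o2+s[1]*D2[0];return ((p+q)/2*1000).round(1),round(np.linalg.norm(p-q)*1000,1)
for k,a,b in[('round',(461,295),(232,232)),('sq',(316,294),(203,143)),('hole1',(59,253),(202,29)),('hole2',(66,357),(109,43)),('rpad',(428,75),(473,217)),('spad',(251,121),(369,119)),
 ('tileR',(720,104),(524,414)),('tileL',(672,158),(518,489)),('tile3',(658,113),(474,433)),('tile4',(728,148),(568,467))]: print(k,*tri(a,b))
print('top pads', at_z('top',T([(428,75),(251,121)]),.02).round(4).tolist(),'tile',at_z('top',T([(658,113),(720,104),(728,148),(672,158)]),.008).round(4).tolist())
print('sq corners',at_z('top',T([(302,271),(342,286),(329,319),(293,308)]),.06).round(4).tolist())
E
```

```text
top round [431.2 -84.9  35.9  33.2 179.9  59.8 431.1 -84.9 149. ]
top square [434.8  49.1  36.8  35.2  63.9  59.6 434.2  48.6 171. ]
top short [ 472.1 -378.7   35.5   35.3  130.2   34.9  471.6 -378.3  147. ]
top strip [ 439.2  223.1  250.7  194.     5.3   36.3  431.4  281.3 2061. ]
top shelf [ 662.7   30.2  316.5  262.1   88.7   16.9  644.8   29.6 3649. ]
top house [ 442.9 -236.    45.3   28.5   67.4   91.2  441.9 -235.7  195. ]
top houselow [ 440.7 -235.2   46.8   33.2   67.7   85.5  438.4 -232.8  308. ]
top tile [ 595.9 -321.   111.3  105.3  156.1    7.5  598.1 -321.2  354. ]
side round [432.4 -84.3  42.5  35.3  78.   60.5 431.  -90.  132. ]
side square [434.6  45.6  38.9  35.2  61.9  60.3 433.2  42.7 121. ]
side short [ 472.2 -382.4   37.7   35.9   76.8   35.5  471.3 -384.6  221. ]
side strip [436.6 225.5 249.7 199.7   3.2  37.3 431.1 274.6 836. ]
side shelf [ 671.2   33.4  337.4  310.5  136.5   18.1  649.1    9.8 2172. ]
side house [ 442.2 -238.7   45.9   27.6   68.8   90.4  440.8 -246.5  218. ]
side houselow [ 441.  -239.9   49.    30.6   66.6   66.1  438.2 -252.1  471. ]
side tile [ 593.5 -327.1   96.4   84.6   17.2    8.3  597.2 -324.1  407. ]
round [432.3 -86.   61.7] 2.0
sq [435.5  48.   61.5] 1.1
hole1 [483.  292.3  39.1] 1.5
hole2 [383.7 282.9  40.1] 0.3
rpad [656.5 -61.7  20.8] 1.6
spad [613.3 112.4  20.7] 1.4
tileR [ 599.6 -335.    60. ] 19.4
tileL [ 594.9 -312.7  -47.8] 23.2
tile3 [ 597.9 -285.9   -3.7] 41.2
tile4 [ 596.7 -357.6   20.9] 41.7
top pads [[0.656, -0.0616, 0.02], [0.6128, 0.1125, 0.02]] tile [[0.6159, -0.2877, 0.008], [0.6238, -0.3495, 0.008], [0.579, -0.3544, 0.008], [0.57, -0.2989, 0.008]]
sq corners [[0.457, 0.061, 0.06], [0.4422, 0.024, 0.06], [0.4117, 0.0364, 0.06], [0.4226, 0.0695, 0.06]]
```

Candidates and choices, in full top-picture pixels:
- **Tall round prop:** cream (340,230), 60 mm high. Not the short cream one at (443,215), 35 mm, nor the purple one at (361,209).
- **Square prop:** cream (291,231). Not the blue ones at (259,226) and (311,260).

The crops and heights confirm both. I'll start with the tile.

```bash
cat > plan.py <<'E'
import sys
from h import *
from scipy.spatial.transform import Rotation as Ro
def plan(*wps):
    """each wp: x,y,z in mm, closing-line angle deg; shift/turn from the present pose"""
    s=r.sense();p=np.array(s['eef_pos']);R0=Ro.from_quat(s['tool_rot']);q=np.array(s['qpos'])
    print('t',round(s['time'],2),'tcp',(p*1000).round(1),'ang',np.degrees(np.arctan2(*R0.as_matrix()[[1,0],1])).round(1),'q6',np.degrees(q[5]).round(),'w',np.round(s['gripper_width'],3))
    for x,y,z,a in wps:
        q1=np.degrees(np.arctan2(y,x));a=min((a+k*180 for k in range(-3,4)),key=lambda b:abs(q1-b))
        c,n=np.cos(np.radians(a)),np.sin(np.radians(a))
        Rt=Ro.from_matrix(np.array([[-n,c,0],[c,n,0],[0,0,-1.]]))
        print((x,y,z),'rot',(R0.inv()*Rt).as_rotvec(degrees=True).round(1),'lin',(R0.inv().apply(np.array([x,y,z])/1000-p)*100).round(2),'q6',round(q1-a))
if __name__=='__main__': plan(*[tuple(map(float,w.split(','))) for w in sys.argv[1:]])
E
python3 plan.py 597,-322,100,8 597,-322,15,8 597,-322,0,8
```

```text
t 0.1 tcp [ 152.9 -527.8  230.2] ang -73.9 q6 -6.0 w 1.001
(597.0, -322.0, 100.0) rot [ -0.1  -0.1 -81.9] lin [48.38 -7.39 13.05] q6 -36
(597.0, -322.0, 15.0) rot [ -0.1  -0.1 -81.9] lin [48.38 -7.38 21.55] q6 -36
(597.0, -322.0, 0.0) rot [ -0.1  -0.1 -81.9] lin [48.38 -7.37 23.05] q6 -36
```

>>> send_rows(
  rot=[
    [0,0,-80],
    [0,0,-80],
    [0,0,-80],
    [0,0,-80],
    [0,0,-82],
    [0,0,-82],
    [0,0,-82],
    [0,0,-82],
    [0,0,-82],
    [0,0,-82],
    [0,0,-82],
  ],
  linear=[
    [48.4,-7.4,10],
    [48.4,-7.4,10],
    [48.4,-7.4,10],
    [48.4,-7.4,10],
    [48.4,-7.4,10],
    [48.4,-7.4,10],
    [48.4,-7.4,10],
    [48.4,-7.4,10],
    [48.4,-7.4,13],
    [48.4,-7.4,17],
    [48.4,-7.4,18.5],
  ],
  grip=[-1,-1,-1,-1,-1,-1,-1,-1,-1,-1,-1],
  squeeze=40,
)

```text
time: 1.48
eef_pos: [0.5954, -0.3211, 0.0419]
tool_rot: [0.655, 0.756, -0.001, -0.004]
contact_force: [-0.9, -0.6, -0.2]
gripper_width: 0.999
finger_force: 0.0
```

```bash
python3 plan.py 597,-322,15,8 597,-322,-1,8
```

```text
t 1.48 tcp [ 595.4 -321.1   41.9] ang 8.2 q6 -41.0 w 0.999
(597.0, -322.0, 15.0) rot [-0.3 -0.3  0.2] lin [-0.13  0.16  2.69] q6 -36
(597.0, -322.0, -1.0) rot [-0.3 -0.3  0.2] lin [-0.13  0.17  4.29] q6 -36
```

>>> send_rows(
  rot=[
    [0,0,0],
    [0,0,0],
    [0,0,0],
    [0,0,0],
    [0,0,0],
    [0,0,0],
    [0,0,0],
    [0,0,0],
  ],
  linear=[
    [0,0.1,2.5],
    [0,0.1,3.8],
    [0,0.1,4.2],
    [0,0.1,4.2],
    [0,0.1,4.2],
    [0,0.1,4.2],
    [0,0.1,4.2],
    [0,0.1,4.2],
  ],
  grip=[-1,-1,-1,0.2,1,1,1,1],
)

```text
time: 2.48
eef_pos: [0.5993, -0.3239, 0.0076]
tool_rot: [0.655, 0.755, -0.0, 0.002]
contact_force: [-1.5, -0.2, 5.6]
gripper_width: 0.002
finger_force: 3.0
```

```bash
python3 plan.py 597,-322,60,14 634.4,25.4,60,14 634.4,25.4,17,14;python3 -c "
from h import *
i,d=r.camera('side');cv2.imwrite('pics/s1.png',cv2.resize(i[200:340,310:500,::-1],None,fx=3,fy=3))"
```

```text
t 2.48 tcp [ 599.3 -323.9    7.6] ang 8.1 q6 -41.0 w 0.002
(597.0, -322.0, 60.0) rot [ 0.1  0.2 -5.9] lin [ 0.2  -0.18 -5.24] q6 -42
(634.4, 25.4, 60.0) rot [ 0.1  0.2 -5.9] lin [34.06  8.44 -5.35] q6 -12
(634.4, 25.4, 17.0) rot [ 0.1  0.2 -5.9] lin [34.08  8.42 -1.05] q6 -12
```

View pics/s1.png

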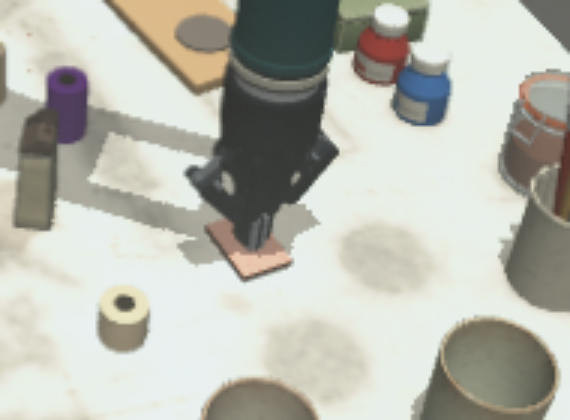

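The fingers closed before the descent had finished and are shut on the tile's top, crop (258,235). I'll rise, reopen, descend, settle, then close.

>>> send_rows(
  rot=[
    [0,0,0],
    [0,0,0],
    [0,0,0],
    [0,0,0],
    [0,0,0],
    [0,0,0],
    [0,0,0],
    [0,0,0],
    [0,0,0],
  ],
  linear=[
    [0,0,-4],
    [0,0,-4],
    [0,0,-4],
    [-0.1,0.2,-4],
    [-0.1,0.2,-4],
    [-0.1,0.2,-2],
    [-0.1,0.2,0],
    [-0.1,0.2,0],
    [-0.1,0.2,0],
  ],
  grip=[-1,-1,-1,-1,-1,-1,-1,-1,-1],
)

```text
time: 3.65
eef_pos: [0.6002, -0.3231, 0.0037]
tool_rot: [0.655, 0.756, -0.0, -0.0]
contact_force: [-0.1, 0.4, 0.7]
gripper_width: 0.995
finger_force: 0.0
```

```bash
python3 plan.py 597,-322,0,8; python3 - <<'E'
from seg import *
i,d=r.camera('side')
cv2.imwrite('pics/s2.png',cv2.resize(i[200:320,330:460,::-1],None,fx=4,fy=4))
E
```

```text
t 3.65 tcp [ 600.2 -323.1    3.7] ang 8.1 q6 -41.0 w 0.995
(597.0, -322.0, 0.0) rot [-0.  -0.   0.1] lin [ 0.16 -0.3   0.37] q6 -36
```

View pics/s2.png

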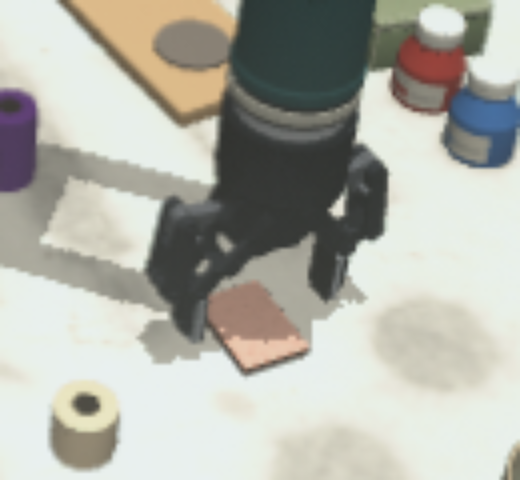

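The tile lies between the open fingers at crop (258,328). At the tile's width the tips sit about 4 mm behind the TCP, so I'll go lower before closing.

>>> send_rows(
  rot=[
    [0,0,0],
    [0,0,0],
    [0,0,0],
    [0,0,0],
    [0,0,0],
    [0,0,0],
    [0,0,0],
    [0,0,0],
  ],
  linear=[
    [0.1,-0.2,0.5],
    [0.1,-0.2,0.5],
    [0.1,-0.2,0.5],
    [0.1,-0.2,0.5],
    [0.1,-0.2,0.5],
    [0.1,-0.2,0.5],
    [0.1,-0.2,0.5],
    [0.1,-0.2,0.5],
  ],
  grip=[-1,-1,-1,1,1,1,1,1],
)

```text
time: 4.7
eef_pos: [0.5986, -0.3227, -0.0002]
tool_rot: [0.655, 0.756, 0.0, 0.0]
contact_force: [0.3, -0.3, 2.5]
gripper_width: 0.524
finger_force: 41.0
```

```bash
python3 -c "
from h import *
print(at_z('side',[(394,282)],.008),at_z('side',[(392.5,281.5)],.008))";python3 plan.py 597,-322,60,14 634.4,25.4,60,14 634.4,25.4,17,14
```

```text
[[ 0.60076543 -0.3268826   0.008     ]] [[ 0.59783125 -0.32447115  0.008     ]]
t 4.7 tcp [ 5.986e+02 -3.227e+02 -2.000e-01] ang 8.1 q6 -41.0 w 0.524
(597.0, -322.0, 60.0) rot [ 0.   0.  -5.9] lin [ 0.09 -0.14 -6.02] q6 -42
(634.4, 25.4, 60.0) rot [ 0.   0.  -5.9] lin [33.95  8.48 -6.04] q6 -12
(634.4, 25.4, 17.0) rot [ 0.   0.  -5.9] lin [33.95  8.48 -1.74] q6 -12
```

>>> send_rows(
  rot=[
    [0,0,0],
    [0,0,0],
    [0,0,-6],
    [0,0,-6],
    [0,0,-6],
    [0,0,-6],
    [0,0,-6],
    [0,0,-6],
    [0,0,-6],
    [0,0,-6],
    [0,0,-6],
    [0,0,-6],
  ],
  linear=[
    [0,0,-3],
    [0,0,-6],
    [5,1.2,-7],
    [10,2.5,-7],
    [16,4,-7],
    [22,5.5,-7],
    [28,7,-7],
    [32,8,-7],
    [34.1,8.5,-6],
    [34.1,8.5,-4],
    [34.1,8.5,-4],
    [34.1,8.5,-4],
  ],
  grip=[1,1,1,1,1,1,1,1,1,1,1,1],
)

```text
time: 6.2
eef_pos: [0.6338, 0.0252, 0.0385]
tool_rot: [0.616, 0.788, -0.001, -0.0]
contact_force: [-0.4, 0.2, -0.7]
gripper_width: 0.523
finger_force: 40.9
```

```bash
python3 plan.py 634.4,27,40,14 634.4,27,17,14;python3 -c "
from h import *
i,d=r.camera('side');cv2.imwrite('pics/s3.png',cv2.resize(i[140:270,310:440,::-1],None,fx=4,fy=4))"
```

```text
t 6.2 tcp [633.8  25.2  38.5] ang 14.0 q6 -17.0 w 0.523
(634.4, 27.0, 40.0) rot [-0.1  0.   0. ] lin [ 0.16  0.11 -0.15] q6 -12
(634.4, 27.0, 17.0) rot [-0.1  0.   0. ] lin [0.16 0.11 2.15] q6 -12
```

View pics/s3.png

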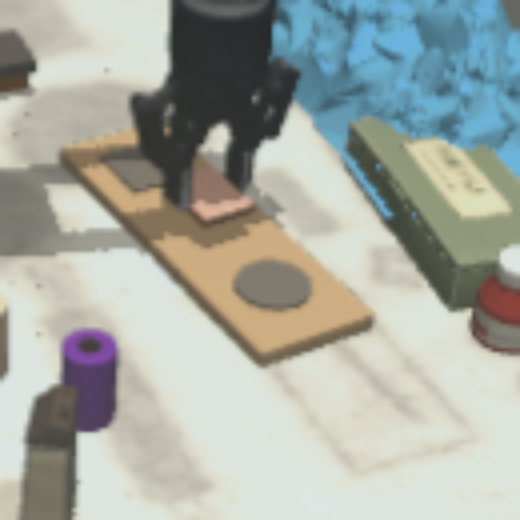

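The tile is held between the pads at crop (215,195), above the shelf middle. Lowering it.

>>> send_rows(
  rot=[
    [0,0,0],
    [0,0,0],
    [0,0,0],
    [0,0,0],
    [0,0,0],
  ],
  linear=[
    [0.1,0.1,0.8],
    [0.1,0.1,1.5],
    [0.1,0.1,2.0],
    [0.1,0.1,2.1],
    [0.1,0.1,2.1],
  ],
  grip=[1,1,1,1,1],
)

```text
time: 6.88
eef_pos: [0.6348, 0.0284, 0.0182]
tool_rot: [0.615, 0.789, -0.0, 0.0]
contact_force: [0.6, 0.1, -1.2]
gripper_width: 0.522
finger_force: 40.9
```

>>> send_rows(
  rot=[
    [0,0,0],
    [0,0,0],
    [0,0,0],
    [0,0,0],
    [0,0,0],
    [0,0,0],
    [0,0,0],
    [0,0,0],
  ],
  linear=[
    [0,0,0.1],
    [0,0,0.1],
    [0,0,0.1],
    [0,0,0.1],
    [0,0,0.1],
    [0,0,-2],
    [0,0,-6],
    [0,0,-11],
  ],
  grip=[1,1,-1,-1,-1,-1,-1,-1],
)

```text
time: 7.88
eef_pos: [0.6338, 0.0283, 0.1279]
tool_rot: [0.615, 0.789, -0.001, -0.001]
contact_force: [0.6, -0.1, 0.8]
gripper_width: 1.003
finger_force: 0.0
```

```bash
python3 plan.py 431.5,-85.5,120,42 431.5,-85.5,21,42;
```

```text
t 7.88 tcp [633.8  28.3 127.9] ang 14.1 q6 -17.0 w 1.003
(431.5, -85.5, 120.0) rot [ -0.2  -0.1 -27.9] lin [ -6.09 -22.4    0.85] q6 -53
(431.5, -85.5, 21.0) rot [ -0.2  -0.1 -27.9] lin [ -6.1  -22.37  10.75] q6 -53
```

>>> send_rows(
  rot=[
    [0,0,-28],
    [0,0,-28],
    [0,0,-28],
    [0,0,-28],
    [0,0,-28],
    [0,0,-28],
    [0,0,-28],
    [0,0,-28],
    [0,0,-28],
  ],
  linear=[
    [-1.5,-5.6,0],
    [-3,-11,0],
    [-4.6,-17,0],
    [-6.1,-22.4,0],
    [-6.1,-22.4,0.5],
    [-6.1,-22.4,0.8],
    [-6.1,-22.4,0.8],
    [-6.1,-22.4,0.8],
    [-6.1,-22.4,0.8],
  ],
  grip=[-1,-1,-1,-1,-1,-1,-1,-1,-1],
)

```text
time: 9.0
eef_pos: [0.4331, -0.0853, 0.1203]
tool_rot: [0.405, 0.914, -0.0, -0.0]
contact_force: [-0.0, -0.0, 0.0]
gripper_width: 1.0
finger_force: 0.0
```

```bash
python3 plan.py 431.5,-85.5,120,42 431.5,-85.5,21,42; python3 - <<'E'
from seg import *
i,d=r.camera('top');cv2.imwrite('pics/t4.png',cv2.resize(i[110:290,185:455,::-1],None,fx=2.96,fy=2.96));np.save('top1.npy',d)
E
```

```text
t 9.0 tcp [433.1 -85.3 120.3] ang 42.2 q6 -61.0 w 1.0
(431.5, -85.5, 120.0) rot [-0.  -0.   0.2] lin [ 0.09 -0.13  0.03] q6 -53
(431.5, -85.5, 21.0) rot [-0.  -0.   0.2] lin [ 0.09 -0.13  9.93] q6 -53
```

View pics/t4.png

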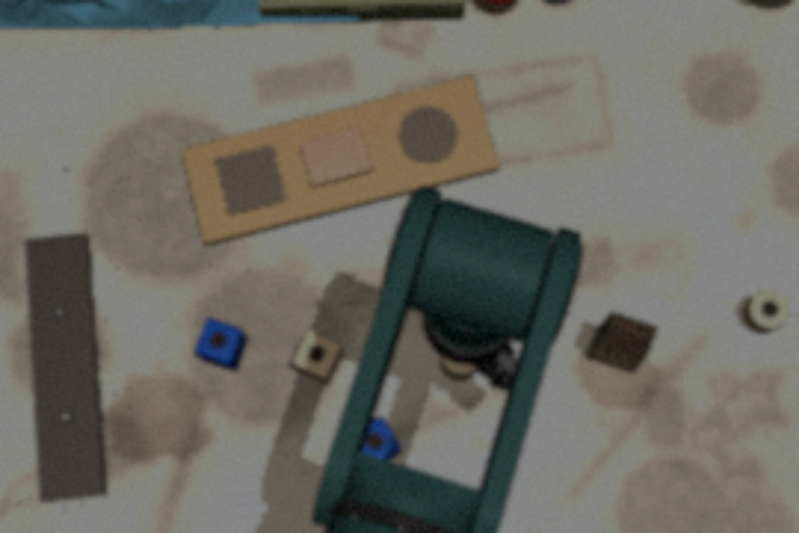

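The tile lies flat at (337,157). The midpoint of the pads is (340,158), so it is well centred and aligned. Next is the round prop.

>>> send_rows(
  rot=[
    [0,0,0],
    [0,0,0],
    [0,0,0],
    [0,0,0],
    [0,0,0],
    [0,0,0],
    [0,0,0],
    [0,0,0],
    [0,0,0],
    [0,0,0],
    [0,0,0],
    [0,0,0],
  ],
  linear=[
    [0.1,-0.1,3],
    [0.1,-0.1,6],
    [0.1,-0.1,8.5],
    [0.1,-0.1,9.8],
    [0.1,-0.1,9.9],
    [0.1,-0.1,9.9],
    [0.1,-0.1,9.9],
    [0.1,-0.1,9.9],
    [0.1,-0.1,9.9],
    [0.1,-0.1,9.9],
    [0.1,-0.1,9.9],
    [0.1,-0.1,9.9],
  ],
  grip=[-1,-1,-1,-1,-1,-1,1,1,1,1,1,1],
)

```text
time: 10.55
eef_pos: [0.4316, -0.0858, 0.022]
tool_rot: [0.406, 0.914, -0.0, 0.001]
contact_force: [-1.6, 0.4, 6.7]
gripper_width: 0.435
finger_force: 40.6
```

```bash
python3 plan.py 431.5,-85.5,120,42 656,-61.8,120,42 656,-61.8,43,42
```

```text
t 10.55 tcp [431.6 -85.8  22. ] ang 42.1 q6 -61.0 w 0.435
(431.5, -85.5, 120.0) rot [0.  0.1 0.1] lin [ 0.01  0.02 -9.8 ] q6 -53
(656.0, -61.8, 120.0) rot [0.  0.1 0.1] lin [-13.29  18.25  -9.78] q6 -47
(656.0, -61.8, 43.0) rot [0.  0.1 0.1] lin [-13.28  18.25  -2.08] q6 -47
```

>>> send_rows(
  rot=[
    [0,0,0],
    [0,0,0],
    [0,0,0],
    [0,0,0],
    [0,0,0],
    [0,0,0],
    [0,0,0],
    [0,0,0],
    [0,0,0],
    [0,0,0],
    [0,0,0],
    [0,0,0],
  ],
  linear=[
    [0,0,-3],
    [0,0,-6],
    [0,0,-8.5],
    [-2.5,3.6,-9],
    [-5.5,7.5,-9],
    [-8,11,-9],
    [-11,15.2,-8],
    [-12.5,17.2,-6],
    [-13.3,18.2,-4.5],
    [-13.3,18.2,-3.5],
    [-13.3,18.2,-3.5],
    [-13.3,18.2,-3.5],
  ],
  grip=[1,1,1,1,1,1,1,1,1,1,1,1],
)

```text
time: 12.05
eef_pos: [0.655, -0.0622, 0.057]
tool_rot: [0.406, 0.914, 0.0, 0.0]
contact_force: [0.1, 0.1, -1.5]
gripper_width: 0.433
finger_force: 40.7
```

```bash
python3 plan.py 656,-61.8,43,42
```

```text
t 12.05 tcp [655.  -62.2  57. ] ang 42.1 q6 -52.0 w 0.433
(656.0, -61.8, 43.0) rot [0.  0.  0.1] lin [-0.04  0.1   1.4 ] q6 -47
```

>>> send_rows(
  rot=[
    [0,0,0],
    [0,0,0],
    [0,0,0],
    [0,0,0],
    [0,0,0],
  ],
  linear=[
    [0,0.1,0.8],
    [0,0.1,1.2],
    [0,0.1,1.4],
    [0,0.1,1.5],
    [0,0.1,1.5],
  ],
  grip=[1,1,1,1,1],
)

```text
time: 12.68
eef_pos: [0.656, -0.0614, 0.0421]
tool_rot: [0.406, 0.914, -0.0, 0.0]
contact_force: [-3.4, -0.1, 2.9]
gripper_width: 0.431
finger_force: 41.1
```

>>> send_rows(
  rot=[
    [0,0,0],
    [0,0,0],
    [0,0,0],
    [0,0,0],
    [0,0,0],
    [0,0,0],
  ],
  linear=[
    [0,0,0],
    [0,0,0],
    [0,0,0],
    [0,0,-3],
    [0,0,-6],
    [0,0,-9],
  ],
  grip=[-1,-1,-1,-1,-1,-1],
)

```text
time: 13.42
eef_pos: [0.6561, -0.0613, 0.1321]
tool_rot: [0.406, 0.914, -0.0, 0.0]
contact_force: [-0.2, 0.6, 0.6]
gripper_width: 0.999
finger_force: 0.0
```

```bash
python3 plan.py 435,48,120,-26 435,48,21,-26
```

```text
t 13.43 tcp [656.1 -61.3 132.1] ang 42.1 q6 -52.0 w 0.999
(435.0, 48.0, 120.0) rot [ 0.   0.  68.1] lin [22.94 -9.05  1.2 ] q6 32
(435.0, 48.0, 21.0) rot [ 0.   0.  68.1] lin [22.94 -9.06 11.1 ] q6 32
```

>>> send_rows(
  rot=[
    [0,0,10],
    [0,0,20],
    [0,0,30],
    [0,0,40],
    [0,0,50],
    [0,0,60],
    [0,0,67],
    [0,0,68],
    [0,0,68],
    [0,0,68],
  ],
  linear=[
    [4,-1.5,0],
    [8,-3,0],
    [12,-4.7,0],
    [16,-6.2,0],
    [20,-7.8,0],
    [22.9,-9,1],
    [22.9,-9,3],
    [22.9,-9,3],
    [22.9,-9,3],
    [22.9,-9,3],
  ],
  grip=[-1,-1,-1,-1,-1,-1,-1,-1,-1,-1],
)

```text
time: 14.68
eef_pos: [0.4366, 0.0479, 0.1022]
tool_rot: [0.847, 0.531, 0.001, 0.001]
contact_force: [0.1, -0.6, 0.2]
gripper_width: 1.002
finger_force: 0.0
```

```bash
python3 plan.py 435,48,21,-26
```

```text
t 14.68 tcp [436.6  47.9 102.2] ang -25.8 q6 25.0 w 1.002
(435.0, 48.0, 21.0) rot [ 0.1 -0.   0.2] lin [-0.06 -0.16  8.12] q6 32
```

>>> send_rows(
  rot=[
    [0,0,0],
    [0,0,0],
    [0,0,0],
    [0,0,0],
    [0,0,0],
    [0,0,0],
    [0,0,0],
    [0,0,0],
    [0,0,0],
    [0,0,0],
    [0,0,0],
    [0,0,0],
  ],
  linear=[
    [0,-0.1,3],
    [0,-0.1,6],
    [0,-0.1,7.5],
    [0,-0.1,8.1],
    [0,-0.1,8.1],
    [0,-0.1,8.1],
    [0,-0.1,8.1],
    [0,-0.1,8.1],
    [0,-0.1,8.1],
    [0,-0.1,8.1],
    [0,-0.1,8.1],
    [0,-0.1,8.1],
  ],
  grip=[-1,-1,-1,-1,-1,-1,1,1,1,1,1,1],
)

```text
time: 16.18
eef_pos: [0.4351, 0.0485, 0.0207]
tool_rot: [0.847, 0.531, 0.0, 0.0]
contact_force: [0.3, 0.4, 2.4]
gripper_width: 0.416
finger_force: 40.5
```

```bash
python3 plan.py 435,48,121,-26 613,112.4,121,14 613,112.4,41,14
```

```text
t 16.18 tcp [435.1  48.5  20.7] ang -25.9 q6 25.0 w 0.416
(435.0, 48.0, 121.0) rot [ 0.  -0.   0.1] lin [ -0.05   0.02 -10.03] q6 32
(613.0, 112.4, 121.0) rot [  0.   -0.  -39.9] lin [ 13.51  13.23 -10.02] q6 -4
(613.0, 112.4, 41.0) rot [  0.   -0.  -39.9] lin [13.51 13.23 -2.02] q6 -4
```

>>> send_rows(
  rot=[
    [0,0,0],
    [0,0,0],
    [0,0,0],
    [0,0,-10],
    [0,0,-20],
    [0,0,-30],
    [0,0,-40],
    [0,0,-40],
    [0,0,-40],
    [0,0,-40],
    [0,0,-40],
    [0,0,-40],
  ],
  linear=[
    [0,0,-3],
    [0,0,-6],
    [0,0,-8.5],
    [3,3,-9],
    [6,6,-9],
    [9,9,-9],
    [12,11.8,-8],
    [13.5,13.2,-6],
    [13.5,13.2,-4.5],
    [13.5,13.2,-3.5],
    [13.5,13.2,-3.5],
    [13.5,13.2,-3.5],
  ],
  grip=[1,1,1,1,1,1,1,1,1,1,1,1],
)

```text
time: 17.68
eef_pos: [0.6124, 0.1122, 0.0563]
tool_rot: [0.615, 0.789, 0.0, 0.001]
contact_force: [0.8, -0.4, -1.7]
gripper_width: 0.416
finger_force: 40.5
```

```bash
python3 plan.py 613,112.4,41,14
```

```text
t 17.68 tcp [612.4 112.2  56.3] ang 14.1 q6 -9.0 w 0.416
(613.0, 112.4, 41.0) rot [0.1 0.  0.1] lin [0.   0.06 1.53] q6 -4
```

>>> send_rows(
  rot=[
    [0,0,0],
    [0,0,0],
    [0,0,0],
    [0,0,0],
    [0,0,0],
    [0,0,0],
  ],
  linear=[
    [0,0.1,0.8],
    [0,0.1,1.3],
    [0,0.1,1.5],
    [0,0.1,1.6],
    [0,0.1,1.6],
    [0,0.1,1.6],
  ],
  grip=[1,1,1,1,1,1],
)

```text
time: 18.42
eef_pos: [0.6132, 0.1126, 0.0407]
tool_rot: [0.615, 0.789, -0.0, 0.0]
contact_force: [-3.6, -0.3, 4.7]
gripper_width: 0.423
finger_force: 41.3
```

>>> send_rows(
  rot=[
    [0,0,0],
    [0,0,0],
    [0,0,0],
    [0,0,0],
    [0,0,0],
    [0,0,0],
  ],
  linear=[
    [0,0,0],
    [0,0,0],
    [0,0,0],
    [0,0,-3],
    [0,0,-6],
    [0,0,-9],
  ],
  grip=[-1,-1,-1,-1,-1,-1],
)

```text
time: 19.18
eef_pos: [0.6133, 0.1127, 0.1299]
tool_rot: [0.615, 0.789, -0.0, -0.0]
contact_force: [0.4, 0.4, 0.2]
gripper_width: 1.002
finger_force: 0.0
```

```bash
python3 plan.py 433.3,287.6,80,95.4 433.3,287.6,18,95.4
```

```text
t 19.18 tcp [613.3 112.7 129.9] ang 14.1 q6 -9.0 w 1.002
(433.3, 287.6, 80.0) rot [ -0.   -0.  -81.3] lin [ 21.36 -13.18   5.  ] q6 -62
(433.3, 287.6, 18.0) rot [ -0.   -0.  -81.3] lin [ 21.36 -13.18  11.2 ] q6 -62
```

>>> send_rows(
  rot=[
    [0,0,-10],
    [0,0,-20],
    [0,0,-30],
    [0,0,-40],
    [0,0,-50],
    [0,0,-60],
    [0,0,-70],
    [0,0,-79],
    [0,0,-81.3],
    [0,0,-81.3],
    [0,0,-81.3],
  ],
  linear=[
    [4,-2.5,0],
    [8,-5,0],
    [12,-7.4,0],
    [16,-9.8,0],
    [20,-12.3,0],
    [21.4,-13.2,0],
    [21.4,-13.2,1],
    [21.4,-13.2,3],
    [21.4,-13.2,5],
    [21.4,-13.2,5],
    [21.4,-13.2,5],
  ],
  grip=[-1,-1,-1,-1,-1,-1,-1,-1,-1,-1,-1],
)

```text
time: 20.55
eef_pos: [0.4335, 0.2881, 0.08]
tool_rot: [-0.047, 0.999, 0.0, 0.001]
contact_force: [-0.1, 0.5, -0.1]
gripper_width: 1.0
finger_force: 0.0
```

```bash
python3 plan.py 433.3,287.6,80,95.4 433.3,287.6,18,95.4; python3 - <<'E'
from seg import *
P0=cloud('top',np.load('top0.npy'))
m=(abs(P0[:,0]-.433)<.15)&(abs(P0[:,1]-.2876)<.06)
P0[~m]=np.nan;print(rect(P0,(.433,.2876),.2,.030,.045))
P=cloud('top',r.camera('top')[1])
print('round',rect(P,(.656,-.062),.04,.07,.1),'sq',rect(P,(.613,.1124),.04,.07,.1))
i,d=r.camera('side');P=cloud('side',d)
print('round',rect(P,(.656,-.062),.04,.07,.1),'sq',rect(P,(.613,.1124),.04,.07,.1))
cv2.imwrite('pics/s5.png',cv2.resize(i[110:260,220:420,::-1],None,fx=4,fy=4))
E
```

```text
t 20.55 tcp [433.5 288.1  80. ] ang 95.4 q6 -68.0 w 1.0
(433.3, 287.6, 80.0) rot [0.  0.1 0. ] lin [ 0.03 -0.05 -0.  ] q6 -62
(433.3, 287.6, 18.0) rot [0.  0.1 0. ] lin [ 0.03 -0.05  6.2 ] q6 -62
[ 433.1  288.7  250.6   62.5    5.2   36.2  430.7  288.1 1930. ]
round [656.6 -59.8  38.2  33.7 177.7  79.8 655.2 -60.  146. ] sq [612.5 113.   36.3  35.8  12.8  79.8 611.7 112.8 171. ]
round [657.  -63.   36.4  35.4  36.8  81.  654.7 -65.9 118. ] sq [613.  110.7  40.9  36.8 102.   80.3 611.3 107.  105. ]
```

View pics/s5.png

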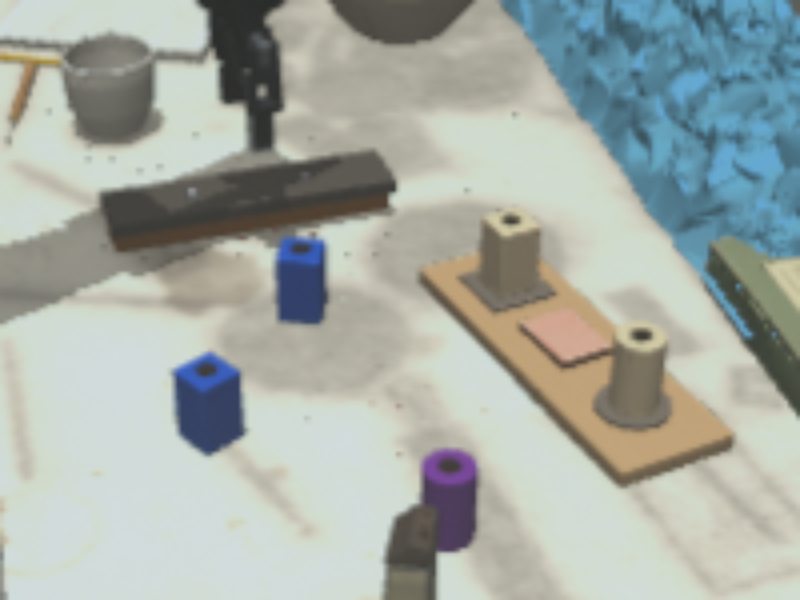

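The scene is good. The round prop is on the round pad at (638,370), the square prop on the square pad at (510,255), and the tile is between them. The fingers are over the strip's middle. Going down on the strip.

>>> send_rows(
  rot=[
    [0,0,0],
    [0,0,0],
    [0,0,0],
    [0,0,0],
    [0,0,0],
    [0,0,0],
    [0,0,0],
    [0,0,0],
    [0,0,0],
    [0,0,0],
    [0,0,0],
    [0,0,0],
  ],
  linear=[
    [0,0,3],
    [0,0,5],
    [0,0,6.5],
    [0,0,7.2],
    [0,0,7.2],
    [0,0,7.2],
    [0,0,7.2],
    [0,0,7.2],
    [0,0,7.2],
    [0,0,7.2],
    [0,0,7.2],
    [0,0,7.2],
  ],
  grip=[-1,-1,-1,-1,-1,-1,1,1,1,1,1,1],
  squeeze=60,
)

```text
time: 22.15
eef_pos: [0.4337, 0.2874, 0.0083]
tool_rot: [-0.048, 0.999, -0.001, 0.001]
contact_force: [-0.4, -3.2, 6.3]
gripper_width: 0.686
finger_force: 65.4
```

```bash
python3 plan.py 433.5,288,180,95.4 634.6,25.4,180,14 634.6,25.4,110,14
```

```text
t 22.15 tcp [433.7 287.4   8.3] ang 95.4 q6 -68.0 w 0.686
(433.5, 288.0, 180.0) rot [-0.1  0.1  0. ] lin [-1.000e-02  4.000e-02 -1.717e+01] q6 -62
(634.6, 25.4, 180.0) rot [-0.   0.1 81.4] lin [-17.53 -28.01 -17.11] q6 -12
(634.6, 25.4, 110.0) rot [-0.   0.1 81.4] lin [-17.52 -28.   -10.11] q6 -12
```

>>> send_rows(
  rot=[
    [0,0,0],
    [0,0,0],
    [0,0,0],
    [0,0,0],
    [0,0,0],
    [0,0,0],
    [0,0,0],
    [0,0,0],
    [0,0,0],
    [0,0,0],
  ],
  linear=[
    [0,0,-0.3],
    [0,0,-0.8],
    [0,0,-1.4],
    [0,0,-2],
    [0,0,-2.6],
    [0,0,-3.2],
    [0,0,-5],
    [0,0,-8],
    [0,0,-9],
    [0,0,-9],
  ],
  grip=[1,1,1,1,1,1,1,1,1,1],
)

```text
time: 23.4
eef_pos: [0.4337, 0.2883, 0.0986]
tool_rot: [-0.048, 0.999, 0.001, 0.001]
contact_force: [-0.5, 0.4, -2.5]
gripper_width: 0.69
finger_force: 65.9
```

```bash
python3 plan.py 634.6,25.4,180,14 634.6,25.4,110,14; python3 -c "
from h import *
i,d=r.camera('side');cv2.imwrite('pics/s6.png',cv2.resize(i[70:220,200:400,::-1],None,fx=3,fy=3))"
```

```text
t 23.4 tcp [433.7 288.3  98.6] ang 95.4 q6 -68.0 w 0.69
(634.6, 25.4, 180.0) rot [ 0.1  0.1 81.4] lin [-17.53 -28.07  -8.13] q6 -12
(634.6, 25.4, 110.0) rot [ 0.1  0.1 81.4] lin [-17.51 -28.08  -1.13] q6 -12
```

View pics/s6.png

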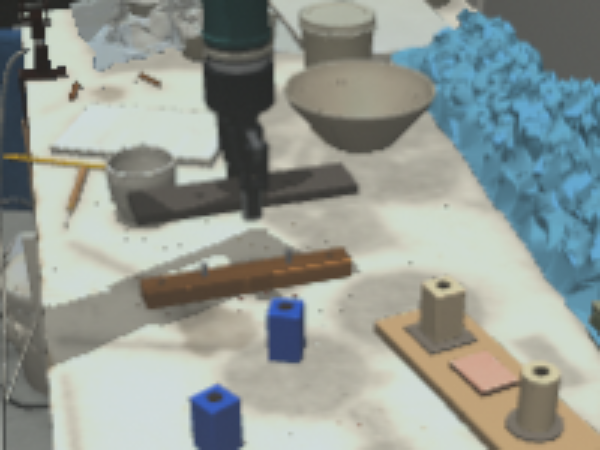

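The strip is clear of both dowels and level, spanning crop (130,205) to (355,185). Carrying it over the shelf.

>>> send_rows(
  rot=[
    [0,0,0],
    [0,0,7],
    [0,0,15],
    [0,0,23],
    [0,0,31],
    [0,0,39],
    [0,0,47],
    [0,0,55],
    [0,0,63],
    [0,0,71],
    [0,0,78],
    [0,0,81.4],
  ],
  linear=[
    [0,0,-3],
    [-1,-1.6,-5],
    [-3,-4.8,-5],
    [-5,-8,-5],
    [-7,-11.2,-5],
    [-9,-14.4,-5],
    [-11,-17.6,-5],
    [-13,-20.8,-5],
    [-15,-24,-5],
    [-16.7,-26.7,-4],
    [-17.5,-28.1,-3],
    [-17.5,-28.1,-1.5],
  ],
  grip=[1,1,1,1,1,1,1,1,1,1,1,1],
)

```text
time: 24.95
eef_pos: [0.6339, 0.0232, 0.11]
tool_rot: [0.617, 0.787, -0.001, -0.001]
contact_force: [0.5, -0.2, -2.4]
gripper_width: 0.687
finger_force: 65.9
```

>>> send_rows(
  rot=[
    [0,0,0],
    [0,0,0],
  ],
  linear=[
    [0,0,0],
    [0,0,0],
  ],
  grip=[1,1],
)

```text
time: 25.2
eef_pos: [0.6336, 0.025, 0.1117]
tool_rot: [0.615, 0.789, -0.0, -0.0]
contact_force: [0.1, -0.9, -2.0]
gripper_width: 0.689
finger_force: 65.8
```

```bash
python3 plan.py 634.6,25.4,85,14 634.6,25.4,64.3,14; python3 - <<'E'
from seg import *
i,d=r.camera('top');P=cloud('top',d)
P[(abs(P[:,0]-.6346)>.1)|(abs(P[:,1]-.0254)>.15)]=np.nan
print(rect(P,(.6346,.0254),.2,.11,.15))
cv2.imwrite('pics/s7.png',cv2.resize(cv2.convertScaleAbs(i[90:220,210:400,::-1],alpha=1.8),None,fx=4,fy=4))
E
```

```text
t 25.2 tcp [633.6  25.  111.7] ang 14.1 q6 -17.0 w 0.689
(634.6, 25.4, 85.0) rot [-0.1 -0.   0.1] lin [0.01 0.11 2.67] q6 -12
(634.6, 25.4, 64.3) rot [-0.1 -0.   0.1] lin [0.01 0.11 4.74] q6 -12
[ 633.    27.6  250.3   63.3  103.8  139.3  633.4   12.5 1204. ]
```

View pics/s7.png

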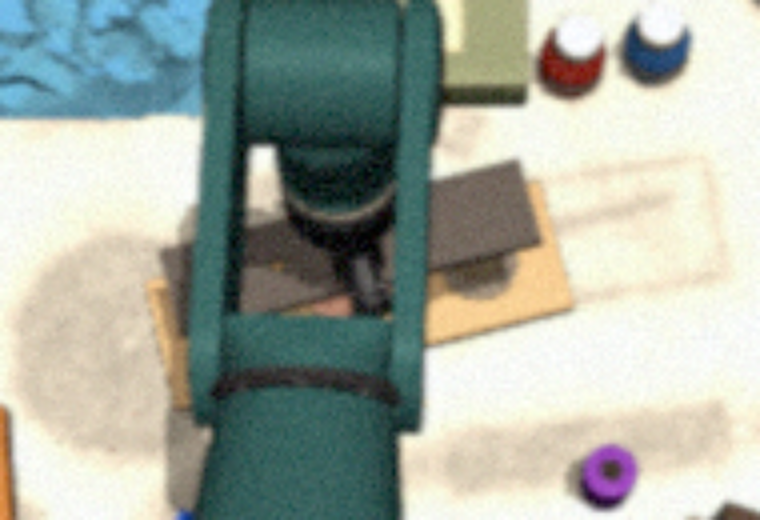

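The strip is over the shelf and level, parallel to it at 103.8°, with its centre at (633, 27.6) mm. Lowering it.

>>> send_rows(
  rot=[
    [0,0,0],
    [0,0,0],
    [0,0,0],
    [0,0,0],
    [0,0,0],
    [0,0,0],
    [0,0,0],
    [0,0,0],
  ],
  linear=[
    [-0.1,0.1,1.5],
    [-0.1,0.1,3],
    [-0.1,0.1,4],
    [-0.1,0.1,4.4],
    [-0.1,0.1,4.6],
    [-0.1,0.1,4.7],
    [-0.1,0.1,4.8],
    [-0.1,0.1,4.8],
  ],
  grip=[1,1,1,1,1,1,1,1],
)

```text
time: 26.25
eef_pos: [0.6353, 0.024, 0.0646]
tool_rot: [0.615, 0.788, 0.0, 0.0]
contact_force: [-0.5, 0.5, -3.0]
gripper_width: 0.69
finger_force: 65.9
```

>>> send_rows(
  rot=[
    [0,0,0],
    [0,0,0],
    [0,0,0],
    [0,0,0],
  ],
  linear=[
    [0,0,0.1],
    [0,0,0.1],
    [0,0,0.2],
    [0,0,0.2],
  ],
  grip=[1,1,1,1],
)

```text
time: 26.75
eef_pos: [0.6355, 0.024, 0.0644]
tool_rot: [0.615, 0.788, 0.0, 0.001]
contact_force: [-3.9, 0.0, 6.7]
gripper_width: 0.692
finger_force: 66.9
```

>>> send_rows(
  rot=[
    [0,0,0],
    [0,0,0],
    [0,0,0],
    [0,0,0],
    [0,0,0],
    [0,0,0],
    [0,0,0],
  ],
  linear=[
    [0,0,0],
    [0,0,0],
    [0,0,0],
    [0,0,0],
    [0,0,-3],
    [0,0,-6],
    [0,0,-11],
  ],
  grip=[-0.5,-1,-1,-1,-1,-1,-1],
  squeeze=40,
)

```text
time: 27.62
eef_pos: [0.6339, 0.0241, 0.1708]
tool_rot: [0.615, 0.788, -0.001, -0.002]
contact_force: [1.8, 0.0, 0.1]
gripper_width: 1.003
finger_force: 0.0
```

```bash
python3 plan.py 441.5,-236.5,150,-22 441.5,-236.5,41,-22
```

```text
t 27.62 tcp [633.9  24.1 170.8] ang 14.0 q6 -17.0 w 1.003
(441.5, -236.5, 150.0) rot [-0.3  0.  36. ] lin [-20.62 -24.98   2.17] q6 -6
(441.5, -236.5, 41.0) rot [-0.3  0.  36. ] lin [-20.63 -24.92  13.07] q6 -6
```

>>> send_rows(
  rot=[
    [0,0,8],
    [0,0,16],
    [0,0,24],
    [0,0,32],
    [0,0,36],
    [0,0,36],
    [0,0,36],
    [0,0,36],
    [0,0,36],
    [0,0,36],
  ],
  linear=[
    [-3.5,-4.2,0],
    [-7,-8.4,0],
    [-10.5,-12.6,0],
    [-14,-16.8,0],
    [-17.5,-21,0],
    [-20.6,-25,1],
    [-20.6,-25,2],
    [-20.6,-25,2],
    [-20.6,-25,2],
    [-20.6,-25,2],
  ],
  grip=[-1,-1,-1,-1,-1,-1,-1,-1,-1,-1],
)

```text
time: 28.88
eef_pos: [0.4436, -0.2357, 0.1528]
tool_rot: [0.828, 0.56, 0.0, 0.0]
contact_force: [-0.0, 0.4, 0.2]
gripper_width: 0.999
finger_force: 0.0
```

```bash
python3 plan.py 441.5,-236.5,41,-22; python3 - <<'E'
from seg import *
n='top';P=cloud(n,r.camera(n)[1])
P[(abs(P[:,0]-.6346)>.1)|(abs(P[:,1]-.0254)>.15)]=np.nan
print('strip',rect(P,(.634,.0254),.2,.084,.12))
i,d=r.camera('side');P=cloud('side',d);print('house',rect(P,(.4415,-.237),.05,.01,.06),rect(P,(.4415,-.237),.04,.07,.11))
cv2.imwrite('pics/s8.png',cv2.resize(i[120:270,280:440,::-1],None,fx=4,fy=4))
E
```

```text
t 28.88 tcp [ 443.6 -235.7  152.8] ang -21.8 q6 -13.0 w 0.999
(441.5, -236.5, 41.0) rot [0.1 0.  0.2] lin [-0.15 -0.17 11.18] q6 -6
strip [ 635.2   26.7  250.    63.2  103.5   92.1  634.    27.2 1943. ]
house [ 446.7 -249.4   53.2   25.9   32.3   34.   435.9 -256.9  209. ] [ 441.8 -239.5   47.5   27.8   68.7   90.2  440.5 -247.1  224. ]
```

View pics/s8.png

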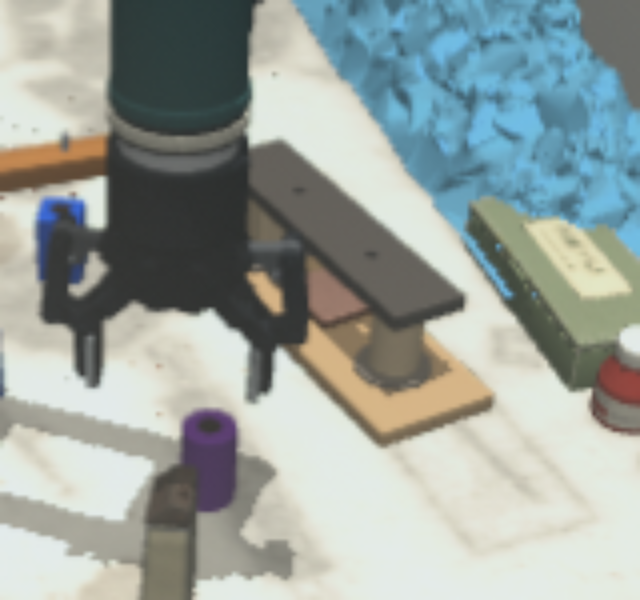

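The strip rests level on both props, crop (270,150) to (460,300), top at 92 mm and centre (635, 27) mm. Next, the house.

>>> send_rows(
  rot=[
    [0,0,0],
    [0,0,0],
    [0,0,0],
    [0,0,0],
    [0,0,0],
    [0,0,0],
    [0,0,0],
    [0,0,0],
    [0,0,0],
    [0,0,0],
    [0,0,0],
    [0,0,0],
  ],
  linear=[
    [-0.1,-0.2,2],
    [-0.1,-0.2,5],
    [-0.1,-0.2,8],
    [-0.1,-0.2,10],
    [-0.1,-0.2,11],
    [-0.1,-0.2,11],
    [-0.1,-0.2,11],
    [-0.1,-0.2,11],
    [-0.1,-0.2,11],
    [-0.1,-0.2,11],
    [-0.1,-0.2,11],
    [-0.1,-0.2,11],
  ],
  grip=[-1,-1,-1,-1,-1,-1,-1,1,1,1,1,1],
)

```text
time: 30.48
eef_pos: [0.4409, -0.237, 0.0429]
tool_rot: [0.829, 0.56, 0.0, 0.001]
contact_force: [0.5, -0.5, 1.6]
gripper_width: 0.327
finger_force: 42.4
```

```bash
python3 plan.py 441.5,-236.5,200,-22 612.8,112.2,200,14 612.8,112.2,150,14
```

```text
t 30.48 tcp [ 440.9 -237.    42.9] ang -22.0 q6 -13.0 w 0.327
(441.5, -236.5, 200.0) rot [0.1 0.  0. ] lin [  0.06   0.06 -15.71] q6 -6
(612.8, 112.2, 200.0) rot [  0.1   0.  -36. ] lin [ 38.81   2.91 -15.72] q6 -4
(612.8, 112.2, 150.0) rot [  0.1   0.  -36. ] lin [ 38.81   2.9  -10.72] q6 -4
```

>>> send_rows(
  rot=[
    [0,0,0],
    [0,0,0],
    [0,0,0],
    [0,0,0],
    [0,0,0],
    [0,0,0],
    [0,0,0],
    [0,0,0],
  ],
  linear=[
    [0,0,-2],
    [0,0,-5],
    [0,0,-8],
    [0,0,-11],
    [0,0,-14],
    [0,0,-15],
    [0,0,-15],
    [0,0,-15],
  ],
  grip=[1,1,1,1,1,1,1,1],
)

```text
time: 31.48
eef_pos: [0.4396, -0.2361, 0.1903]
tool_rot: [0.829, 0.56, -0.001, -0.002]
contact_force: [-0.2, -0.6, -2.2]
gripper_width: 0.328
finger_force: 42.0
```

```bash
python3 plan.py  612.8,112.2,180,14 612.8,112.2,150,14; python3 -c "
from h import *
i,d=r.camera('side');cv2.imwrite('pics/s9.png',cv2.resize(i[100:280,260:420,::-1],None,fx=3,fy=3))"
```

```text
t 31.48 tcp [ 439.6 -236.1  190.3] ang -22.0 q6 -13.0 w 0.328
(612.8, 112.2, 180.0) rot [ -0.2  -0.1 -36. ] lin [38.78  3.05  1.05] q6 -4
(612.8, 112.2, 150.0) rot [ -0.2  -0.1 -36. ] lin [38.78  3.06  4.05] q6 -4
```

View pics/s9.png

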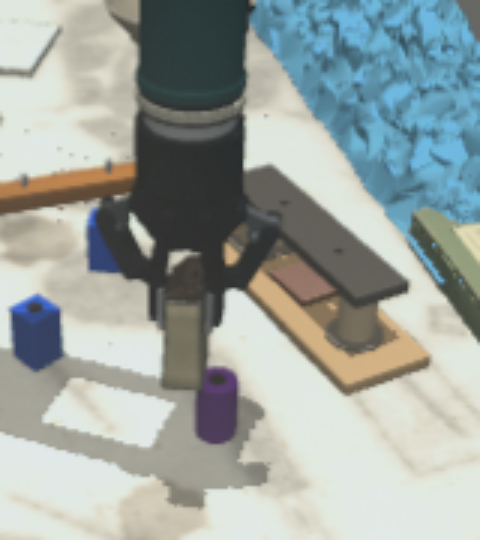

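The house hangs upright in the grip, crop (185,330). Carrying it over the square prop.

>>> send_rows(
  rot=[
    [0,0,0],
    [0,0,-4],
    [0,0,-8],
    [0,0,-12],
    [0,0,-17],
    [0,0,-22],
    [0,0,-27],
    [0,0,-32],
    [0,0,-36],
    [0,0,-36],
    [0,0,-36],
    [0,0,-36],
  ],
  linear=[
    [3,0.2,0],
    [7,0.5,0],
    [12,0.9,0],
    [17,1.3,0],
    [22,1.7,0],
    [27,2.1,0],
    [32,2.5,0],
    [36,2.8,0],
    [38.8,3,1],
    [38.8,3,3],
    [38.8,3,4],
    [38.8,3,4],
  ],
  grip=[1,1,1,1,1,1,1,1,1,1,1,1],
)

```text
time: 33.02
eef_pos: [0.6122, 0.1116, 0.1502]
tool_rot: [0.616, 0.788, -0.001, -0.001]
contact_force: [0.1, -0.3, -0.8]
gripper_width: 0.329
finger_force: 41.9
```

>>> send_rows(
  rot=[
    [0,0,0],
    [0,0,0],
  ],
  linear=[
    [0,0,0],
    [0,0,0],
  ],
  grip=[1,1],
)

```text
time: 33.28
eef_pos: [0.6138, 0.1117, 0.1536]
tool_rot: [0.616, 0.788, 0.001, 0.001]
contact_force: [-0.1, 0.4, -1.9]
gripper_width: 0.331
finger_force: 41.9
```

```bash
python3 plan.py  612.8,112.2,135,14; python3 -c "
from h import *
i,d=r.camera('side');cv2.imwrite('pics/s10.png',cv2.resize(i[90:250,260:420,::-1],None,fx=3.6,fy=3.6))"
```

```text
t 33.27 tcp [613.8 111.7 153.6] ang 14.0 q6 -9.0 w 0.331
(612.8, 112.2, 135.0) rot [0.1 0.  0. ] lin [ 0.07 -0.09  1.86] q6 -4
```

View pics/s10.png

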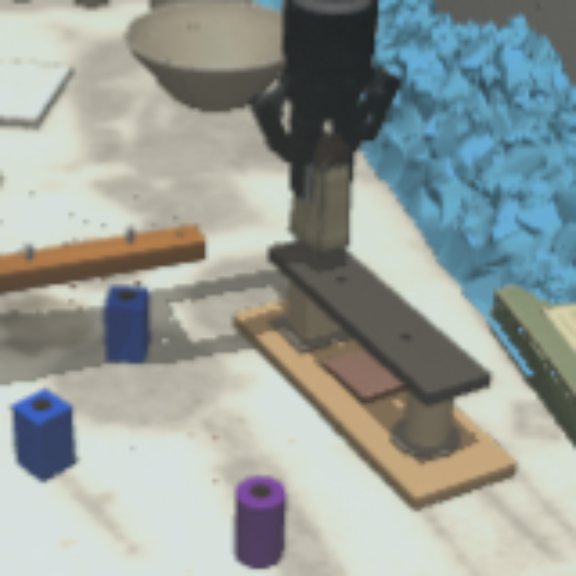

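The house is upright above the strip's far end, base at crop (320,240), over the square prop. Lowering it.

>>> send_rows(
  rot=[
    [0,0,0],
    [0,0,0],
    [0,0,0],
    [0,0,0],
    [0,0,0],
    [0,0,0],
  ],
  linear=[
    [0.1,-0.1,0.8],
    [0.1,-0.1,1.3],
    [0.1,-0.1,1.6],
    [0.1,-0.1,1.7],
    [0.1,-0.1,1.8],
    [0.1,-0.1,1.8],
  ],
  grip=[1,1,1,1,1,1],
)

```text
time: 34.08
eef_pos: [0.612, 0.1128, 0.1349]
tool_rot: [0.615, 0.788, 0.0, 0.0]
contact_force: [-2.0, 0.1, 1.8]
gripper_width: 0.331
finger_force: 42.0
```

>>> send_rows(
  rot=[
    [0,0,0],
    [0,0,0],
    [0,0,0],
    [0,0,0],
    [0,0,0],
    [0,0,0],
    [0,0,0],
    [0,0,0],
  ],
  linear=[
    [0,0,0],
    [0,0,0],
    [0,0,0],
    [0,0,0],
    [0,0,-2],
    [0,0,-5],
    [0,0,-9],
    [0,0,-13],
  ],
  grip=[-0.2,-1,-1,-1,-1,-1,-1,-1],
)

```text
time: 35.08
eef_pos: [0.6119, 0.1128, 0.2653]
tool_rot: [0.615, 0.788, -0.0, -0.0]
contact_force: [0.4, -0.8, 0.4]
gripper_width: 1.0
finger_force: 0.0
```

```bash
python3 plan.py  450,-100,250,14
```

```text
t 35.08 tcp [611.9 112.8 265.3] ang 14.0 q6 -9.0 w 1.0
(450.0, -100.0, 250.0) rot [-0.  0.  0.] lin [-16.71 -20.87   1.53] q6 -27
```

>>> send_rows(
  rot=[
    [0,0,0],
    [0,0,0],
    [0,0,0],
    [0,0,0],
    [0,0,0],
    [0,0,0],
    [0,0,0],
    [0,0,0],
  ],
  linear=[
    [-4,-5,0],
    [-8,-10,0],
    [-12,-15,0],
    [-17,-21,0],
    [-17,-21,0],
    [-17,-21,0],
    [-17,-21,0],
    [-17,-21,0],
  ],
  grip=[-1,-1,-1,-1,-1,-1,-1,-1],
)

```text
time: 36.08
eef_pos: [0.4502, -0.1023, 0.2641]
tool_rot: [0.615, 0.789, 0.0, -0.0]
contact_force: [-0.5, -0.6, 0.3]
gripper_width: 1.0
finger_force: 0.0
```

```bash
python3 - <<'E'
from seg import *
for n in('top','side'):
    i,d=r.camera(n);P=cloud(n,d)
    print(n,'house',rect(P,(.613,.1124),.045,.15,.21),'low',rect(P,(.613,.1124),.045,.1,.17))
    P[(abs(P[:,0]-.6346)>.1)|(abs(P[:,1]-.0254)>.15)]=np.nan
    print('strip',rect(P,(.634,.0254),.2,.084,.1))
    if n=='side': cv2.imwrite('pics/s11.png',cv2.resize(i[90:250,260:420,::-1],None,fx=3.6,fy=3.6))
E
```

```text
top house [614.2 114.1  46.7  28.4 104.8 182.  611.6 113.  258. ] low [604.6 106.3  55.7  23.9 132.6 133.6 601.1 109.6 176. ]
strip [ 634.9   26.7  249.9   62.2  103.8   92.   634.8   23.  1480. ]
side house [613.2 111.4  51.1  29.5 106.9 173.4 612.6 104.9 222. ] low [605.4 105.4  57.3  28.6 132.8 135.1 609.4 101.3 336. ]
strip [6.355e+02 2.420e+01 2.534e+02 6.590e+01 1.034e+02 9.340e+01 6.361e+02
 8.000e-01 9.700e+02]
```

View pics/s11.png

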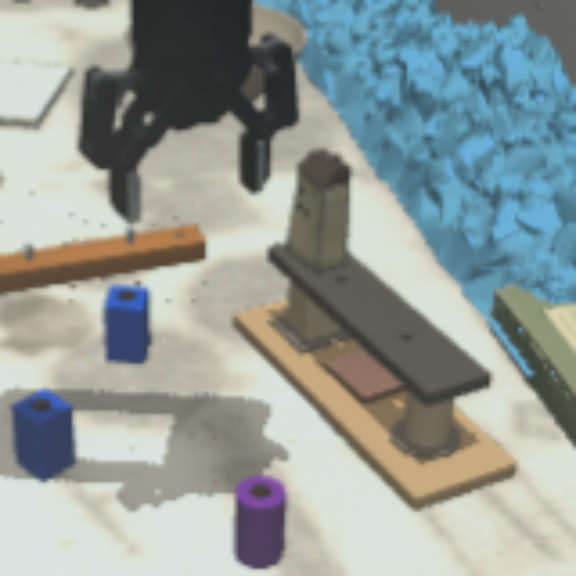

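The house stands upright at (320,215) on the level strip, centred on the square prop within about 2 mm. The gripper is clear of everything, so I'm handing the job in.

```bash
python3 -c "
from h import *
print(r.finish_job())"
```

```text
the job is handed in; nothing more can be done
None
```

I built the kiln tier as specified and handed the job in at about 36 s of the 131 s limit. My last camera checks put every piece within tolerance, but the hand-in returned no verdict.

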